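# Stand the spoon in the mug, leaning away from the handle

## Task

Take the long spoon off its white rest and stand it bowl down in the dotted mug: lower it until you feel the bowl rest on the cork pad inside, pressing only lightly (under 10 N), and only then let go. Leave it leaning against the side of the rim opposite the mug's handle, so that the handle stays free to hold. The mug must stay standing about where it is, and nothing else may be disturbed.

Things in the scene. Friction and masses are not known exactly. Their poses are not given: they have to be found in the camera images.
- mug: Cream mug with blue-grey dots, loose, about 340 g, 93 mm high. Origin on its underside, z up; the round bowl is centred at x = -1, y = 17 mm, outer diameter 92 mm at the rim. The handle points along own -y to y = -64 mm; opposite it is own +y. A round cork pad covers its floor; the pad's top lies 10 to 26 mm above the underside, differently each time, and does not give.
- mug_mouth (a point): Centre of the mug's round mouth, at rim height (93 mm above the underside); the opening is about 84 mm wide there and narrows to about 45 mm at the bottom.
- rest: White ceramic spoon rest, fixed, 210 mm long along own x. Origin under its middle, z up. At x = -90 mm a flat dish 60 mm wide, 6 mm high carries the spoon's bowl; an arm 26 mm wide, 6 mm high joins it to an upright saddle at x = +90 mm, about 70 mm high and 46 mm wide at its foot, with the stem between its two prongs.
- spoon: Long spoon, 40 g, 223 mm: steel bowl 32 mm wide, 12 mm deep, 7 mm neck, round wooden stem 10 mm thick (x = 50 to 207 mm). Origin under the bowl's middle; stem along own +x at z = 10 mm; own z points out of the bowl's hollow. Starts on the rest, hollow up, stem rising 14 degrees along the rest's +x to the saddle. Centre of mass 32 mm from the origin up the stem.
- spoon_tip (a point): The bowl's far edge, on the line of the stem, 16 mm beyond the bowl's middle: the end that goes down into the mug.
- spoon_end (a point): Upper end of the wooden stem, on its axis, 223 mm from spoon_tip.
- tumbler: Clear pale-green tumbler, 72 mm wide, 85 mm high, loose bystander. Origin under its middle.
- spice_jar: Spice jar with a black cap, 44 mm wide, 105 mm high, loose bystander. Origin under its middle.
- garlic: Garlic bulb, 56 mm wide and high, loose bystander. Origin under its middle.
Things that resemble listed ones, but are neither listed nor needed, are in the scene too. Leave any orange or pink look-alike of the mug alone.

How it is judged:
By the outcome, as a careful person would: the job done as asked, in the order asked, and still so for the second after the job is handed in, with the robot touching nothing.
It also fails if it takes over 48 s, if anything falls off the work surface, if the arm or the gripper's body presses on something with over 40 N, if the wrist force passes 120 N, or if a joint passes its speed limit or range.

## Robot

A 6-joint arm with a two-finger parallel gripper is mounted at the origin on a cart in front of the work surface, level with it; the furniture and walls round the work are solid. World frame = base frame: x ahead of the robot, y to its left, z up, the work surface at z = 0. Lengths are in m, angles in rad, forces in N, time in s.
With the tool pointing down it reaches from about 0.375 to 0.9 m from the base axis. Payload 3.1 kg.
Tool frame: the origin (TCP) lies on the centre line of the jaws, within the pads' length; the fingertips stand 17 mm ahead of it and the grasp point (between the pads) lies 2 mm behind it; y points along the fingers, z is the direction in which the jaws open and shut, and the axes are right-handed (so a half turn about y gives the same grasp; the last joint's range is limited). The gripper opens to 85 mm and grips with 20 to 120 N. Pads are 22 mm wide; open, the fingers measure 114 mm over their backs; the gripper's body (76 mm by 85 mm) begins 54 mm behind the grasp point. The pads swing forward as they close: fully open they stand 13 mm farther back than shut.
Start: joints at [-1.512, 0.527, 1.433, -0, 1.181, -0.178], TCP at [0.147, -0.608, 0.248] pointing down, gripper open.
Joint ranges: [-3.08, 3.08], [-0.75, 2.2], [0.22, 2.44], [-1.43, 4.57], [0, 2.65], [-2.85, 2.85]. Speed limits (rad/s): [2.79, 2.79, 3.14, 3.14, 3.14, 3.14].

## Interface

Orientations are given as a unit quaternion [x, y, z, w].
In Python, from station import manip gives the robot as it stands.
- The arm moves only by the shell command python3 -m handwheel 'ROWS' [FORCE]. ROWS is JSON, one flat list of numbers, 7 for each row, row after row: the shift along the tool's x, y, z in cm, then the turn, a rotation vector about the tool's x, y, z in rad, then the finger opening in cm, from 0 to 8.54. A call has 1 to 10 rows; each row is the pose to reach, as a shift and turn from the pose commanded when the call began, along the tool's axes at that moment; what a row does not reach only later rows make up. A row lasts 1/12 s, in which the tool goes at most 41.7 mm and 7.16 degrees, less where a joint would pass 70% of its speed; a pose out of reach is approached as far as the arm can. A call with a gripper value outside its range is refused whole. The fingers move at their own pace and stop on an object; FORCE is the grip in N (left out, the last holds). Time passes only in rows, so rows that repeat a pose let the fingers close. It gives the time, the measured TCP pose, the force and the opening at its end, in the units of the state.
- manip.sense(): the state, without advancing time (a new reading comes with each control period).
- manip.snapshot(name): name is "scene" or "top"; returns a dict with "frame" (480x640x3 uint8, red, green, blue), "depth" (480x640 float32, m along the optical axis (not along the pixel's ray), 0 where there is no reading), "camera_matrix" (3x3 intrinsics, pixels), "rvec" (rotation vector, rad) and "tvec" (3), from world to camera coordinates, as OpenCV has them. Camera axes: x right, y down, z forward; pixel columns grow to the right and rows downward; lengths in m; the calibration is good to about 2 mm. A picture is of the moment at which its call begins.
- manip.sign_off(): hands the job in, once; it reports no verdict.
The state is a dict: "t": time; "q": joint angles; "qd": joint speeds; "tau": joint torques, N m; "tcp_pos": TCP position; "tool_rot": TCP orientation; "force": force on the tool from outside, world axes, zero at the start; "ft_torque": the same for the moment, N m; "finger_gap": opening from 0.0 (shut) to 1.0 (fully open).
Only numpy, scipy, OpenCV 4.12 (cv2) and the standard library are available. Lean on these libraries where they do the work, as an engineer would, in place of code of your own. Each camera call takes 0.05 s, during which the arm holds its last target.

## Working session

There is one attempt and no reset: what is moved stays moved. The work goes in short steps, Python scripts to look and compute and a shell command to move; the robot and the scene stay as the last step left them, time stands still between calls to the robot, and variables do not carry over. Pictures are saved under pics/ and viewed, and the job is handed in when it is done.

```bash
ls -la; mkdir -p pics; python3 - <<'E'
from station import manip
import cv2,numpy as np
print(manip.sense())
for n in ("scene","top"):
    s=manip.snapshot(n)
    cv2.imwrite(f"pics/{n}0.png",s["frame"][:,:,::-1])
    np.savez(f"{n}0.npz",**s)
    R=cv2.Rodrigues(np.array(s["rvec"]))[0]
    print(n,s["camera_matrix"],"C",-R.T@np.array(s["tvec"]).ravel(),R)
E
```

```text
total 12
drwxr-xr-x  3 agent agent 4096 Dec  7 14:18 .
drwxr-xr-x 23 root  root  4096 Dec  7 14:18 ..
drwxr-xr-x  2 agent agent 4096 Dec  7 14:18 pics
{'t': 0.0, 'q': array([-1.51253020e+00,  5.28477309e-01,  1.43389727e+00,  1.58781443e-05,
        1.18144245e+00, -1.78501117e-01]), 'qd': array([-0.00045737,  0.0007423 ,  0.00087294, -0.00089873, -0.00166945,
        0.00047129]), 'tau': array([ 2.12985742e-04, -4.42351699e+01, -1.78027439e+01, -1.36200456e-04,
        8.35014362e-03, -6.08470287e-06]), 'tcp_pos': array([ 0.1465921 , -0.6068573 ,  0.24732836]), 'tool_rot': array([-0.08345987,  0.70294215, -0.70137274,  0.08356473]), 'force': array([ 1.14217475, -1.05940499, -0.2710286 ]), 'ft_torque': array([-0.00519795, -0.04602363,  0.00616135]), 'finger_gap': 1.0032713921491894}
scene [[470.91262919   0.         314.43290588]
 [  0.         470.91262919 236.73269217]
 [  0.           0.           1.        ]] C [-0.13862729  0.37561651  0.82845248] [[-0.51939362 -0.8544594   0.01137565]
 [-0.57396679  0.33896866 -0.74542764]
 [ 0.63308167 -0.39369961 -0.66648948]]
top [[472.13970562   0.         315.67922897]
 [  0.         472.13970562 248.1219886 ]
 [  0.           0.           1.        ]] C [ 0.39823312 -0.06497407  1.16165903] [[ 0.01050523 -0.99983325 -0.01493699]
 [-0.99104307 -0.00842178 -0.13327678]
 [ 0.13312876  0.0162033  -0.99096629]]
```

View pics/scene0.png

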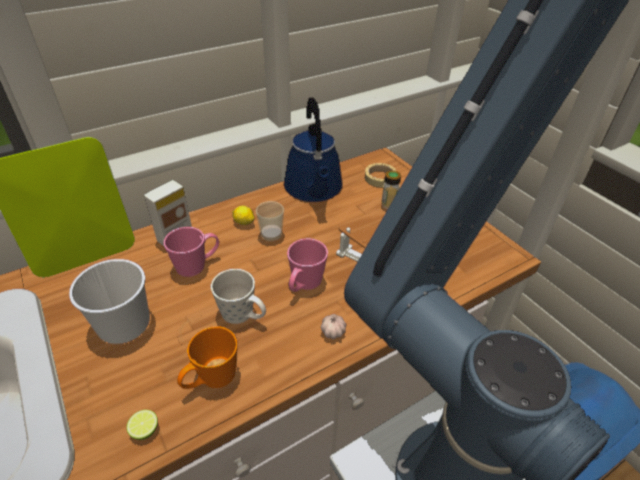

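View pics/top0.png

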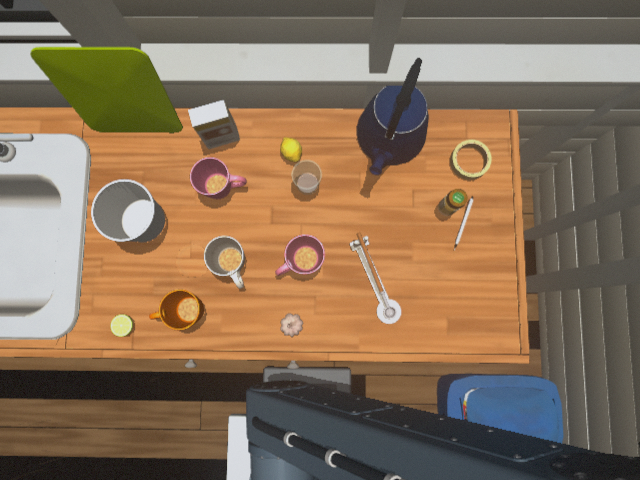

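The top view shows four mugs: dotted cream (224,258), orange (180,310), and pink (304,256) and (211,178). Only the dotted one fits the description. The spoon lies on the rest, bowl at (389,312) and stem end near (360,236). I'll enlarge both to confirm and take measurements.

```bash
cat > h.py <<'E'
import numpy as np,cv2
class V:
    def __init__(s,d):
        s.f=d["frame"];s.d=np.asarray(d["depth"]);s.K=np.asarray(d["camera_matrix"]);s.R=cv2.Rodrigues(np.asarray(d["rvec"]).astype(float))[0];s.t=np.asarray(d["tvec"]).ravel();s.C=-s.R.T@s.t
    def ray(s,u,v): return s.R.T@np.linalg.inv(s.K)@np.array([u,v,1.])
    def plane(s,u,v,z):
        r=s.ray(u,v);return s.C+r*(z-s.C[2])/r[2]
    def cloud(s):
        v,u=np.mgrid[:480,:640];P=np.stack([(u-s.K[0,2])/s.K[0,0]*s.d,(v-s.K[1,2])/s.K[1,1]*s.d,s.d],-1)
        return (P-s.t)@s.R
    def px(s,p):
        q=s.K@(s.R@np.asarray(p)+s.t);return q[:2]/q[2]
def load(n): return V(np.load(n+".npz"))
E
python3 - <<'E'
from h import *
t=load("top0");c=t.f[:,:,::-1]
a=cv2.resize(c[225:330,180:270],None,fx=4,fy=4,interpolation=cv2.INTER_CUBIC)
b=cv2.resize(c[225:330,335:415],None,fx=4,fy=4,interpolation=cv2.INTER_CUBIC)
cv2.imwrite("pics/crop0.png",np.hstack([a,b]))
P=t.cloud()
reg=P[230:300,195:260].reshape(-1,3); z=reg[:,2]
r=reg[(z>0.085)&(z<0.1)];print(len(r),np.median(z),r[:,2].max(),"rim c",cv2.minEnclosingCircle(r[:,:2].astype(np.float32)))
h=P[262:295,222:250].reshape(-1,3);print(P[272:292:2,228:244:2,2].round(3))
reg=P[228:330,345:410].reshape(-1,3)
print(P[230:262:2,348:376:2,2].round(3))
for v in range(234,330,4):
    row=P[v,345:410];k=row[:,2]>0.012
    print(v,[(345+i,*row[i].round(3)) for i in np.where(k)[0]][:6])
E
```

```text
250 0.0007041411925747128 0.09664784433804384 rim c ((0.4939199388027191, 0.18422073125839233), 0.0814184918999672)
[[ 0.021  0.08   0.091  0.091  0.079  0.021 -0.001  0.003]
 [ 0.093  0.091  0.08   0.083  0.082  0.023 -0.002 -0.002]
 [-0.001  0.079  0.083  0.083  0.079  0.017  0.02  -0.001]
 [-0.001 -0.003  0.081  0.078  0.081  0.027  0.023 -0.001]
 [ 0.001 -0.003 -0.004  0.076  0.083  0.081  0.026 -0.001]
 [-0.001 -0.001  0.001  0.079  0.084  0.08   0.029  0.034]
 [-0.002  0.004  0.004 -0.001  0.077  0.073  0.072  0.042]
 [ 0.002  0.001 -0.001 -0.002 -0.002  0.069  0.064  0.061]
 [-0.002 -0.001 -0.003 -0.003 -0.     0.059  0.06  -0.004]
 [-0.003 -0.002  0.001 -0.006 -0.    -0.001 -0.002 -0.004]]
[[-0.003  0.002 -0.004 -0.     0.001 -0.007 -0.001 -0.    -0.001 -0.003
   0.    -0.001 -0.    -0.001]
 [-0.003 -0.002  0.002  0.001  0.001 -0.001 -0.001  0.003  0.002 -0.003
   0.001 -0.005  0.002  0.001]
 [-0.002 -0.002  0.003 -0.     0.071  0.071  0.069 -0.004 -0.001  0.002
  -0.003  0.004 -0.003 -0.001]
 [ 0.003 -0.003 -0.004 -0.003 -0.     0.07   0.065 -0.003  0.     0.065
  -0.004 -0.
[... 8672 characters left out ...]
.02)), (np.int64(386), np.float64(0.394), np.float64(-0.217), np.float64(0.012)), (np.int64(394), np.float64(0.394), np.float64(-0.235), np.float64(0.018)), (np.int64(395), np.float64(0.394), np.float64(-0.238), np.float64(0.018))]
318 [(np.int64(387), np.float64(0.385), np.float64(-0.219), np.float64(0.016)), (np.int64(388), np.float64(0.385), np.float64(-0.221), np.float64(0.018)), (np.int64(389), np.float64(0.385), np.float64(-0.223), np.float64(0.017)), (np.int64(390), np.float64(0.385), np.float64(-0.226), np.float64(0.017)), (np.int64(391), np.float64(0.385), np.float64(-0.229), np.float64(0.015)), (np.int64(392), np.float64(0.385), np.float64(-0.231), np.float64(0.017))]
322 []
326 []
```

View pics/crop0.png

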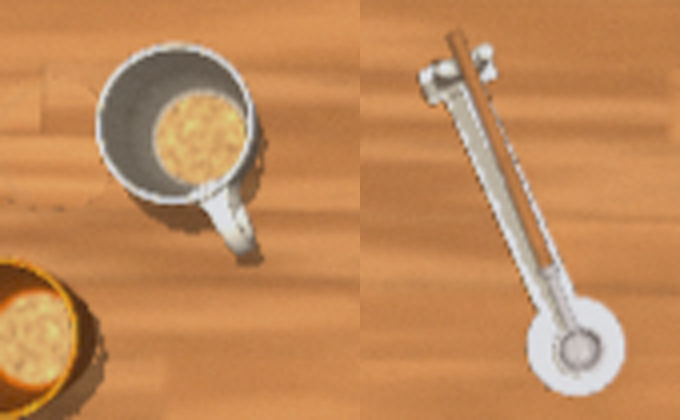

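The crop confirms it: pale rim and cork inside, with the handle toward lower right and ending near (238,285). The spoon stem runs unobstructed to the rest's saddle. Next I'll fit the mug and the spoon numerically.

```bash
python3 - <<'E'
from h import *
for name in ("top0","scene0"):
    t=load(name);P=t.cloud();hsv=cv2.cvtColor(t.f,cv2.COLOR_RGB2HSV)
    if name=="top0":
        roi=(slice(225,300),slice(190,262))
    else: roi=(slice(260,335),slice(200,275))
    Q=P[roi].reshape(-1,3);z=Q[:,2]
    m=(z>.088)&(z<.1)
    A=Q[m];
    c=np.median(A[:,:2],0)
    for _ in range(20):
        k=np.hypot(*(A[:,:2]-c).T);kk=(k>.036)&(k<.05)
        B=A[kk];sol=np.linalg.lstsq(np.c_[2*B[:,:2],np.ones(len(B))],(B[:,:2]**2).sum(1),rcond=None)[0]
        c=sol[:2]
    r=np.sqrt(sol[2]+c@c);print(name,"rim",c,r,len(B),"zmed",np.median(B[:,2]))
    rr=np.hypot(*(Q[:,:2]-c).T)
    h=Q[(rr>.050)&(rr<.085)&(z>.03)&(z<.09)]
    d=h[:,:2]-c;print("handle n",len(h),"dir deg",np.degrees(np.arctan2(*(np.median(d/np.linalg.norm(d,axis=1)[:,None],0)[::-1]))),"max r",np.hypot(*d.T).max())
    f=Q[(rr<.020)];print("floor z",np.median(f[:,2]),np.percentile(f[:,2],[10,90]))
    # colour of cork
    S=hsv[roi].reshape(-1,3)
    ck=(rr<.03)&(S[:,1]>90)&(z<.05)&(z>0);print("cork",ck.sum(),np.median(Q[ck],0),np.std(Q[ck,2]))
t=load("top0");P=t.cloud();hsv=cv2.cvtColor(t.f,cv2.COLOR_RGB2HSV)
# stem: points 246..302 rows per-row centroid above 1.2cm
pts=[]
for v in range(248,296):
    k=[u for u in range(345,400) if .025<P[v,u,2]<.075]
    if 2<len(k)<8: pts.append(P[v,k].mean(0)*[1,1,1])
pts=np.array(pts);c=pts.mean(0);d=np.linalg.svd(pts-c)[2][0];d*=np.sign(d[0])
print("stem c",c,"d",d,"yaw",np.degrees(np.arctan2(d[1],d[0])),"pitch",np.degrees(np.arcsin(d[2])), "res",np.std((pts-c)-np.outer((pts-c)@d,d),0))
# bowl: white/grey points z .01-.025 near
Q=P[300:325,375:405].reshape(-1,3);k=(Q[:,2]>.011)&(Q[:,2]<.03);print("bowl mean/min/max",Q[k].mean(0),Q[k].min(0),Q[k].max(0))
print([t.plane(359,233,.075),t.plane(389,312,.018)])
for nm,u,v in (("tumbler",306,180),("jar",453,204)): print(nm,t.plane(u,v,.09))
E
```

```text
top0 rim [0.52291992 0.16397217] 0.04400093370320055 204 zmed 0.09156210661353739
handle n 90 dir deg -152.05095948405173 max r 0.0809561089740694
floor z 0.009986808821295988 [0.00751462 0.0126259 ]
cork 379 [0.52405449 0.16529276 0.0098781 ] 0.002240780783859871
scene0 rim [0.52126167 0.16655722] 0.04413956415982917 232 zmed 0.09092867531235965
handle n 131 dir deg -154.0849239158686 max r 0.08086862227824544
  return _methods._mean(a, axis=axis, dtype=dtype,
  ret = ret.dtype.type(ret / rcount)
Traceback (most recent call last):
IndexError: index -1 is out of bounds for axis 0 with size 0
```

```bash
python3 - <<'E'
from h import *
t=load("top0");P=t.cloud()
pts=[]
for v in range(248,296):
    k=[u for u in range(345,400) if .025<P[v,u,2]<.075]
    if 2<len(k)<8: pts.append(P[v,k].mean(0)*[1,1,1])
pts=np.array(pts);c=pts.mean(0);d=np.linalg.svd(pts-c)[2][0];d*=np.sign(d[0])
print("stem c",c,"d",d,"yaw",np.degrees(np.arctan2(d[1],d[0])),"pitch",np.degrees(np.arcsin(d[2])), "res",np.std((pts-c)-np.outer((pts-c)@d,d),0))
Q=P[300:325,375:405].reshape(-1,3);k=(Q[:,2]>.011)&(Q[:,2]<.03);print("bowl",Q[k].mean(0),Q[k].min(0),Q[k].max(0))
s=(Q[k]-c)@d;print("along range",s.min(),s.max())
print("end",t.plane(358.5,232.5,.073),(t.plane(358.5,232.5,.073)-c)@d)
for nm,u,v in (("tumbler",306,180),("jar",453,204),("pink",304,256),("garlic",291,325)): print(nm,t.plane(u,v,.08).round(3))
E
```

```text
stem c [ 0.49333894 -0.18323206  0.04642341] d [0.89178636 0.38099237 0.24405306] yaw 23.133327048873788 pitch 14.125879386343069 res [0.00026525 0.00038567 0.00087983]
bowl [ 0.40286757 -0.22347013  0.01758328] [ 0.38470913 -0.24607905  0.01100732] [ 0.42733668 -0.20763511  0.02835429]
along range -0.12206580713857038 -0.07319838214478537
end [ 0.58212372 -0.14673887  0.073     ] 0.09956678166877041
tumbler [ 0.705 -0.023  0.08 ]
jar [ 0.65  -0.366  0.08 ]
pink [ 0.525 -0.021  0.08 ]
garlic [0.367 0.007 0.08 ]
```

```bash
cat > k.py <<'E'
import numpy as np
from scipy.spatial.transform import Rotation as R
from station import manip
def to(p,Rm):
    s=manip.sense();R0=R.from_quat(s["tool_rot"]);
    Rt=R.from_matrix(Rm)
    print("t",s["t"],"shift cm",(R0.inv().apply(np.asarray(p)-s["tcp_pos"])*100).round(2),"turn",(R0.inv()*Rt).as_rotvec().round(4))
def fr(y,z):
    y=y/np.linalg.norm(y);z=z/np.linalg.norm(z);return np.stack([np.cross(y,z),y,z],1)
yaw=np.radians(23.1);h=np.array([np.cos(yaw),np.sin(yaw),0]);n=np.array([-np.sin(yaw),np.cos(yaw),0])
G=np.array([.517,-.173,.0495])
Rg=fr(np.array([0,0,-1.]),n);Rg2=fr(np.array([0,0,-1.]),-n)
E
python3 - <<'E'
from k import *
s=manip.sense();print(R.from_quat(s["tool_rot"]).as_matrix().round(3))
for r in (Rg,Rg2): to(G+[0,0,.13],r)
E
```

```text
[[-0.972 -0.     0.235]
 [-0.235  0.002 -0.972]
 [-0.    -1.    -0.002]]
t 0.1 shift cm [-46.18   6.87 -33.48] turn [8.0000e-04 2.9752e+00 2.8000e-03]
t 0.1 shift cm [-46.18   6.87 -33.48] turn [ 0.0019 -0.1664 -0.0005]
```

```bash
python3 -m handwheel '[-2.5,0,-1.8,0,-0.01,0,8.5, -5.5,0,-4,0,-0.03,0,8.5, -8.5,0,-6.2,0,-0.05,0,8.5, -11.5,0,-8.4,0,-0.07,0,8.5, -14.5,0,-10.6,0,-0.09,0,8.5, -17.5,0,-12.8,0,-0.11,0,8.5, -20.5,0,-15,0,-0.13,0,8.5, -23.5,0,-17.2,0,-0.15,0,8.5, -26.5,0,-19.3,0,-0.166,0,8.5, -29.5,0,-21.4,0,-0.166,0,8.5]' 60
python3 - <<'E'
from k import *
to(G+[0,0,.08],Rg2);print(manip.sense()["q"])
E
```

```text
t: 0.93
tcp_pos: [0.3839, -0.3285, 0.2481]
tool_rot: [-0.142, 0.693, -0.693, 0.141]
force: [-0.2, -0.5, -0.4]
finger_gap: 0.995
t 0.9333 shift cm [-18.34  11.86  -9.08] turn [ 0.0007 -0.0001  0.0001]
[-9.29316185e-01  3.67805639e-01  1.72814085e+00  6.02436356e-05
  1.04640235e+00  2.38394872e-01]
```

```bash
python3 -m handwheel '[-2.6,0.5,-1.3,0,0,0,7, -5.2,1.2,-2.6,0,0,0,6, -7.9,2.2,-3.9,0,0,0,5, -10.6,3.6,-5.2,0,0,0,5, -13.2,5,-6.5,0,0,0,5, -15.8,7,-7.8,0,0,0,5, -17.5,9,-8.7,0,0,0,5, -18.2,10.7,-9.02,0,0,0,5, -18.34,11.5,-9.08,0,0,0,5, -18.34,11.86,-9.08,0,0,0,5]'
python3 - <<'E'
from k import *
from h import *
to(G-[0,0,.002],Rg2);print(manip.sense()["q"])
v=V(manip.snapshot("top"));c=v.f[200:340,300:440,::-1]
a=cv2.resize(c,None,fx=4,fy=4)
v=V(manip.snapshot("scene"));cv2.imwrite("pics/p1.png",np.hstack([a[:480],v.f[120:360,320:480,::-1].repeat(2,0).repeat(2,1)])[:480,:800]) if 0 else (cv2.imwrite("pics/p1a.png",a),cv2.imwrite("pics/p1b.png",v.f[:,:,::-1]))
E
```

```text
t: 1.77
tcp_pos: [0.5156, -0.1739, 0.1281]
tool_rot: [-0.143, 0.693, -0.692, 0.141]
force: [0.4, 0.1, 0.0]
finger_gap: 0.585
t 1.7667 shift cm [-0.18  8.06 -0.01] turn [0.0026 0.001  0.0021]
[-5.30669249e-01  5.95210395e-01  1.73925729e+00 -1.92173677e-04
  8.10498655e-01  6.36056177e-01]
```

View pics/p1a.png

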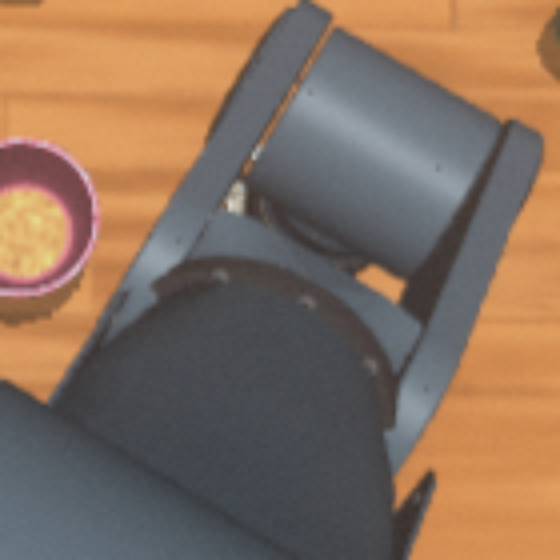

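View pics/p1b.png

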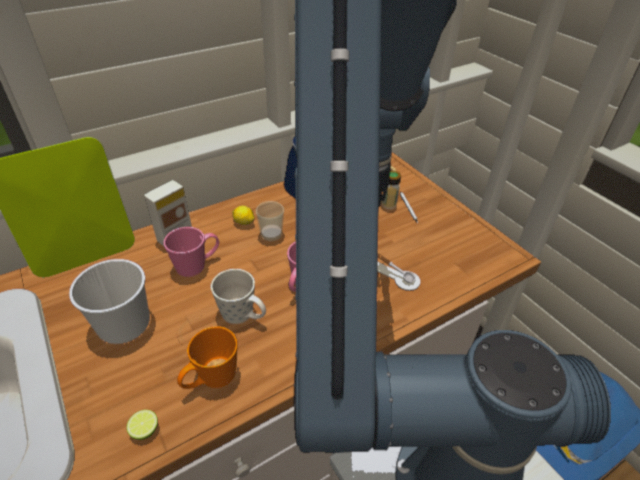

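Both pictures are mostly arm, which hides the grasp. In the scene view the bowl is visible on the rest at (405,280), untouched. Descending.

```bash
python3 -m handwheel '[-0.05,1.2,0,0,0,0,5, -0.1,2.6,0,0.001,0.001,0.001,5, -0.15,4,0,0.002,0.001,0.002,5, -0.18,5.2,0,0.002,0.001,0.002,5, -0.18,6.2,0,0.002,0.001,0.002,5, -0.18,7,0,0.002,0.001,0.002,5, -0.18,7.6,0,0.002,0.001,0.002,5, -0.18,7.9,0,0.002,0.001,0.002,5, -0.18,8.06,0,0.002,0.001,0.002,5, -0.18,8.06,0,0.002,0.001,0.002,5]'; python3 -m handwheel '[0,0,0,0,0,0,4, 0,0,0,0,0,0,3, 0,0,0,0,0,0,2.4, 0,0,0,0,0,0,2, 0,0,0,0,0,0,1.6, 0,0,0,0,0,0,1.3, 0,0,0,0,0,0,1.1]' 60
```

```text
t: 2.7
tcp_pos: [0.5181, -0.1743, 0.0491]
tool_rot: [0.14, -0.692, 0.693, -0.142]
force: [-0.1, 0.3, 0.3]
finger_gap: 0.583
t: 3.28
tcp_pos: [0.518, -0.1741, 0.0492]
tool_rot: [0.14, -0.692, 0.693, -0.142]
force: [0.0, 0.4, 0.2]
finger_gap: 0.13
```

```bash
python3 -m handwheel '[0,0,0,0,0,0,0.9, 0,0,0,0,0,0,0.6, 0,0,0,0,0,0,0.3, 0,0,0,0,0,0,0, 0,0,0,0,0,0,0, 0,0,0,0,0,0,0]' 60
```

```text
t: 3.78
tcp_pos: [0.518, -0.1741, 0.0492]
tool_rot: [0.14, -0.692, 0.693, -0.142]
force: [0.0, 0.3, 1.8]
finger_gap: 0.093
```

```bash
python3 -m handwheel '[0,-0.3,0,0,0,0,0, 0,-1,0,0,0,0,0, 0,-2,0,0,0,0,0, 0,-3.5,0,0,0,0,0, 0,-5.5,0,0,0,0,0, 0,-7.5,0,0,0,0,0, 0,-9.5,0,0,0,0,0, 0,-11,0,0,0,0,0, 0,-12,0,0,0,0,0, 0,-12,0,0,0,0,0]'
python3 - <<'E'
from k import *
from h import *
print(manip.sense()["q"],manip.sense()["finger_gap"])
d=manip.snapshot("scene");np.savez("scene1.npz",**d);v=V(d);cv2.imwrite("pics/p2b.png",v.f[:,:,::-1])
d=manip.snapshot("top");np.savez("top1.npz",**d);v=V(d);cv2.imwrite("pics/p2a.png",v.f[:,:,::-1])
E
```

```text
t: 4.62
tcp_pos: [0.519, -0.1748, 0.172]
tool_rot: [0.139, -0.691, 0.695, -0.143]
force: [-0.7, -0.4, -0.2]
finger_gap: 0.09
[-5.29114423e-01  5.26212794e-01  1.70745066e+00  5.11470870e-04
  8.99488756e-01  6.39426644e-01] 0.08995010409821076
```

View pics/p2a.png

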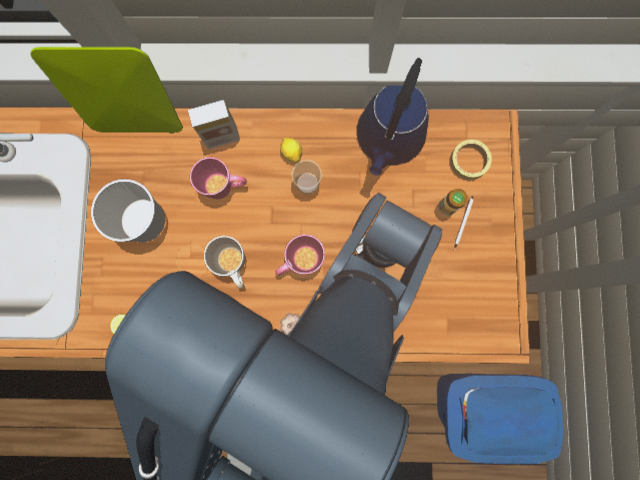

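View pics/p2b.png

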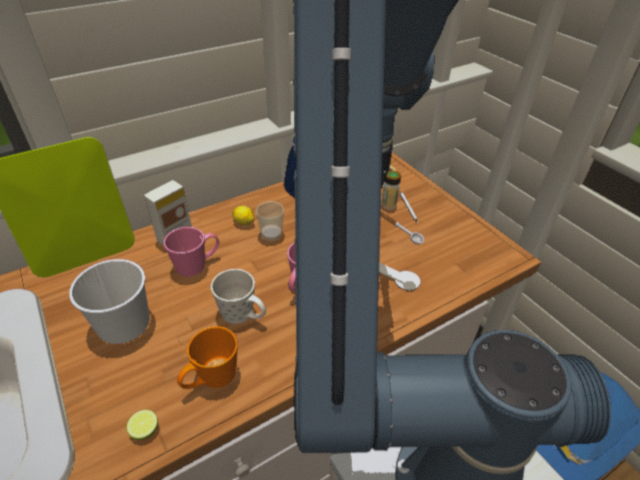

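In the scene view the spoon is off the rest, bowl at (418,239), and the empty rest is at (400,278). I'll measure the spoon's pose in the hand.

```bash
cat >> k.py <<'E'
E
python3 - <<'E'
from k import *
from h import *
v=load("scene1");P=v.cloud();s=manip.sense()
cv2.imwrite("pics/p2c.png",cv2.resize(v.f[195:295,375:440,::-1],None,fx=6,fy=6,interpolation=cv2.INTER_CUBIC))
Q=P[205:250,382:430];m=(Q[...,2]>.10)&(Q[...,2]<.25)
vv,uu=np.where(m);A=Q[m];print(len(A),A.min(0),A.max(0))
for u in range(382,430,3):
    k=uu==u-382
    if k.any(): print(u,vv[k].mean()+205,A[k].mean(0).round(4),k.sum())
g=s["tcp_pos"]-R.from_quat(s["tool_rot"]).as_matrix()[:,1]*.002
print("g",g)
# expected tip: g -.15 d
d=np.array([.8918,.381,.244]);print("exp tip",g-.15*d,v.px(g-.15*d),"bowl mid",v.px(g-.134*d))
E
```

```text
261 [ 0.38534919 -0.23827603  0.12903422] [ 0.48379356 -0.18606125  0.16788456]
382 214.0 [ 0.4808 -0.1871  0.164 ] 5
385 216.0 [ 0.4733 -0.1901  0.1623] 5
388 218.0 [ 0.4658 -0.1929  0.1606] 5
391 220.0 [ 0.4586 -0.196   0.1587] 5
394 222.0 [ 0.4522 -0.1999  0.1559] 5
397 224.0 [ 0.4442 -0.2021  0.1549] 5
400 226.5 [ 0.4382 -0.2066  0.15  ] 4
403 228.5 [ 0.4302 -0.2088  0.1492] 4
406 230.5 [ 0.424  -0.2127  0.1462] 4
409 232.5 [ 0.416  -0.2147  0.1455] 4
412 237.0 [ 0.4051 -0.2151  0.1404] 9
415 237.63636363636363 [ 0.4033 -0.223   0.1364] 11
418 238.0 [ 0.4004 -0.2295  0.1345] 11
421 238.5 [ 0.3953 -0.2336  0.1351] 8
g [ 0.51759101 -0.1739984   0.17146155]
exp tip [ 0.38382101 -0.2311484   0.13486155] [423.59668612 241.9714239 ] bowl mid [417.45535518 237.84457252]
```

View pics/p2c.png

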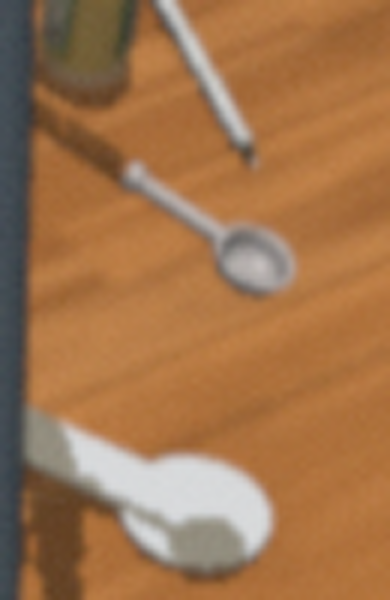

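```bash
cat > k2.py <<'E'
from k import *
m=np.array([.522,.1655,0]);MY=27.
D0=np.array([.8918,.381,.244]);D0/=np.linalg.norm(D0)
# spoon dir in tool frame from lifted state
DT=R.from_quat([0.139,-0.691,0.695,-0.143]).inv().apply(D0)
def target(z,off,lean,lat=0,rg=None,L=.15):
    Rc=R.from_quat([0.139,-0.691,0.695,-0.143])
    y0=np.degrees(np.arctan2(D0[1],D0[0]));p0=np.degrees(np.arcsin(D0[2]))
    a=np.radians(MY);u=np.array([np.cos(a),np.sin(a),0]);w=np.array([-np.sin(a),np.cos(a),0])
    Rf=R.from_rotvec(-w*np.radians(90-lean-p0))*R.from_euler('z',MY-y0,degrees=True)*Rc
    d=Rf.apply(DT)
    tip=m+off*u+lat*w+[0,0,z]
    return tip+L*d+.002*Rf.apply([0,1,0]),Rf.as_matrix(),d
def tip(L=.15):
    s=manip.sense();r=R.from_quat(s["tool_rot"]);d=r.apply(DT)
    return s["tcp_pos"]-.002*r.apply([0,1,0])-L*d,d
E
python3 - <<'E'
from k2 import *
p,Rm,d=target(.15,-.006,27.5);print(p,d,"tooly",Rm[:,1]);to(p,Rm)
p,Rm,d=target(.012,-.006,27.5);print(p)
# rough kinematics fit: r and z from observed planar states
import numpy as np
obs=[([.5285,1.4339,1.1814],np.hypot(.1466,-.6069),.2473),([.3678,1.7281,1.0464],np.hypot(.3839,.3285),.2481),([.5952,1.7393,.8105],np.hypot(.5156,.1739),.1281),([.5262,1.70745,.8995],np.hypot(.519,.1748),.172)]
A=[];b=[]
for (q2,q3,q5),r,z in obs:
    A.append([np.sin(q2),np.sin(q2+q3),0]);b.append(r)
    A.append([np.cos(q2),np.cos(q2+q3),1]);b.append(z)
x,res,*_=np.linalg.lstsq(np.array(A),np.array(b),rcond=None);print("L1 L2 h0-Lt",x,np.array(A)@x-b)
E
```

```text
[0.57971046 0.19488995 0.2817298 ] [0.41142103 0.20962948 0.88701083] tooly [ 0.67167358  0.33473727 -0.66091268]
t 4.7167 shift cm [-20.17 -11.26 -31.49] turn [-0.0266 -0.0591  0.8463]
[0.57971046 0.19488995 0.1437298 ]
L1 L2 h0-Lt [ 0.49390412  0.38479442 -0.02131805] [-0.01964472  0.01103502  0.00527794 -0.00144441  0.01071197 -0.00657179
  0.00372806 -0.00301882]
```

```bash
python3 -m handwheel '[-0.5,-2,-0.8,-0.002,-0.004,0.06,0, -1.5,-4.5,-2.5,-0.004,-0.01,0.14,0, -3,-7.5,-5,-0.007,-0.015,0.22,0, -5,-10.5,-8,-0.01,-0.022,0.31,0, -7,-13,-11,-0.013,-0.028,0.4,0, -9,-14,-14.3,-0.015,-0.034,0.49,0, -11,-14,-17.5,-0.018,-0.04,0.58,0, -13,-14,-20.7,-0.021,-0.047,0.67,0, -15,-14,-23.8,-0.024,-0.053,0.76,0, -17,-14,-26.8,-0.027,-0.059,0.846,0]'
python3 - <<'E'
from k2 import *
s=manip.sense();print(s["q"],s["force"]);print(tip())
p,Rm,d=target(.15,-.006,27.5);to(p,Rm)
E
```

```text
t: 5.55
tcp_pos: [0.5644, 0.1223, 0.3082]
tool_rot: [0.118, 0.699, -0.567, 0.419]
force: [0.1, 0.8, 0.5]
finger_gap: 0.09
[-0.21245123  0.25189115  2.02683701  1.22475751  0.50617145 -0.11913775] [0.06272529 0.81244681 0.48681533]
(array([0.49585604, 0.0881284 , 0.1797884 ]), array([0.44808525, 0.22358195, 0.86558114]))
t 5.55 shift cm [-1.3   5.21 -5.77] turn [ 0.008  -0.0022  0.0445]
```

```bash
python3 -m handwheel '[-0.3,0.3,-1.2,0.002,0,0.01,0, -0.5,0.8,-2.4,0.004,0,0.02,0, -0.7,1.6,-3.6,0.006,-0.001,0.03,0, -0.9,2.6,-4.7,0.008,-0.002,0.04,0, -1.1,3.6,-5.4,0.008,-0.002,0.0445,0, -1.2,4.5,-5.7,0.008,-0.002,0.0445,0, -1.3,5.1,-5.77,0.008,-0.002,0.0445,0, -1.3,5.21,-5.77,0.008,-0.002,0.0445,0, -1.3,5.21,-5.77,0.008,-0.002,0.0445,0]'
python3 - <<'E'
from k2 import *
from h import *
s=manip.sense();print(s["q"],s["force"],s["ft_torque"],s["finger_gap"]);print(tip())
p,Rm,d=target(.15,-.006,27.5);to(p,Rm)
for n in("scene","top"):
    dd=manip.snapshot(n);np.savez(n+"2.npz",**dd);cv2.imwrite(f"pics/p3{n}.png",dd["frame"][:,:,::-1])
    v=V(dd);t,dr=tip();print(n,"tip px",v.px(t),"end px",v.px(t+.223*dr))
E
```

```text
t: 6.3
tcp_pos: [0.5817, 0.1926, 0.2822]
tool_rot: [0.135, 0.693, -0.562, 0.432]
force: [0.3, -0.3, -0.3]
finger_gap: 0.092
[-0.02921856  0.345502    2.02374839  1.60530809  0.36017369 -0.38076153] [ 0.28322417 -0.27252752 -0.34326983] [-0.16678107  0.3149406   0.00247112] 0.09171017530969723
(array([0.51853589, 0.16036516, 0.15050901]), array([0.41221013, 0.21050062, 0.88643798]))
t 6.3 shift cm [ 0.08 -0.03 -0.29] turn [-0.0018 -0.      0.0012]
scene tip px [232.84941773 263.8246236 ] end px [177.30512376 165.90756826]
top tip px [219.17120873 254.29018815] end px [170.54877541 189.37159312]
```

View pics/p3scene.png

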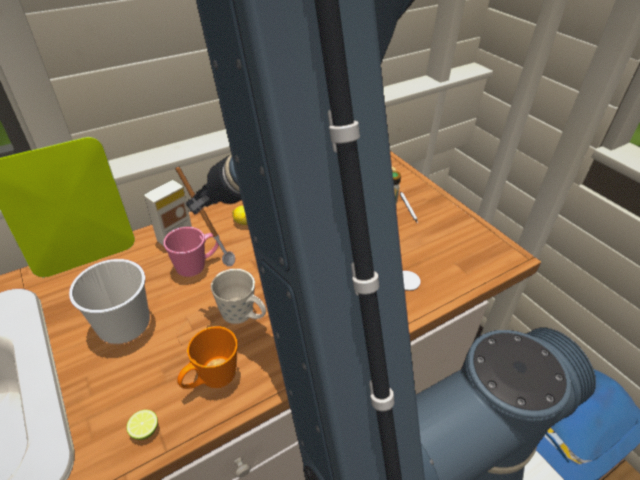

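View pics/p3top.png

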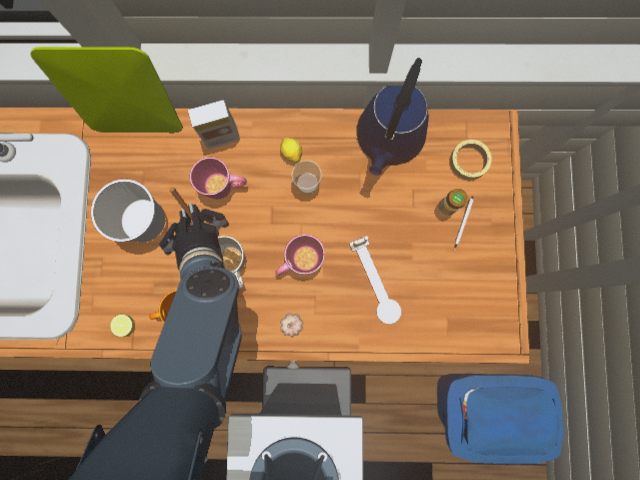

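Scene view: spoon tip at (231,264) above the dotted mug's mouth, end at (178,168). The predictions were (233,264) and (177,166), so the in-hand model holds. The forearm passes over the orange mug, so I'll check that clearance before lowering.

```bash
python3 - <<'E'
from k2 import *
from h import *
v=load("top2");P=v.cloud()
for u,w in [(190,240),(205,255),(208,285),(195,310),(185,330),(175,350),(170,370),(140,400),(225,330)]: print((u,w),P[w,u].round(3))
v=load("scene2");P=v.cloud()
for u,w in [(235,180),(228,195),(215,195),(245,200),(235,215),(260,300)]: print((u,w),P[w,u].round(3))
cv2.imwrite("pics/p3c.png",cv2.resize(v.f[150:340,150:300,::-1],None,fx=4,fy=3.1))
E
```

```text
(190, 240) [0.512 0.153 0.401]
(205, 255) [0.485 0.123 0.421]
(208, 285) [0.433 0.093 0.515]
(195, 310) [0.399 0.102 0.542]
(185, 330) [0.374 0.107 0.567]
(175, 350) [0.351 0.111 0.59 ]
(170, 370) [0.331 0.108 0.613]
(140, 400) [0.299 0.136 0.626]
(225, 330) [0.374 0.058 0.559]
(235, 180) [0.439 0.163 0.405]
(228, 195) [0.457 0.171 0.368]
(215, 195) [0.48  0.186 0.358]
(245, 200) [0.154 0.261 0.591]
(235, 215) [0.797 0.044 0.035]
(260, 300) [0.464 0.132 0.077]
```

View pics/p3c.png

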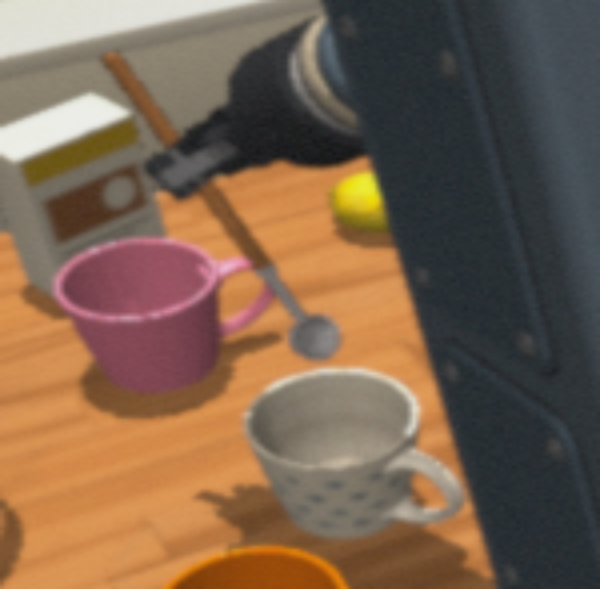

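Forearm top is around z 0.54, so there's ample room. The crop shows the dotted mug under the spoon, handle toward (440,490) in the crop. Lowering to just above the possible pad height.

```bash
python3 - <<'E'
from k2 import *
for z in (.10,.04,.02):
    p,Rm,d=target(z,-.006,27.5);to(p,Rm)
E
```

```text
t 6.4 shift cm [ 3.89  3.34 -0.34] turn [-0.0025  0.0001 -0.0001]
t 6.4 shift cm [ 8.39  7.3  -0.37] turn [-0.0025  0.0001 -0.0001]
t 6.4 shift cm [ 9.89  8.62 -0.38] turn [-0.0025  0.0001 -0.0001]
```

```bash
python3 -m handwheel '[0.1,0,-0.34,-0.001,0,0,0, 1,0.8,-0.34,-0.002,0,0,0, 2.1,1.8,-0.34,-0.002,0,0,0, 3.3,2.8,-0.34,-0.002,0,0,0, 4.5,3.9,-0.35,-0.002,0,0,0, 5.7,4.9,-0.35,-0.002,0,0,0, 6.8,5.9,-0.36,-0.002,0,0,0, 7.7,6.7,-0.37,-0.002,0,0,0, 8.3,7.2,-0.37,-0.002,0,0,0, 8.39,7.3,-0.37,-0.002,0,0,0]'
python3 - <<'E'
from k2 import *
s=manip.sense();print(s["q"],s["force"],s["finger_gap"]);print(tip())
for z in (.04,.02,.01):
    p,Rm,d=target(z,-.006,27.5);to(p,Rm)
E
```

```text
t: 7.23
tcp_pos: [0.5793, 0.1948, 0.1706]
tool_rot: [0.134, 0.693, -0.561, 0.431]
force: [0.3, -0.8, -0.1]
finger_gap: 0.091
[-0.02441813  0.59917841  2.11746623  2.32700114  0.50214881 -1.16192553] [ 0.29762329 -0.8193965  -0.1077402 ] 0.09058712687658865
(array([0.51596532, 0.16271226, 0.03899843]), array([0.41336711, 0.20976202, 0.88607422]))
t 7.2333 shift cm [-0.11 -0.05  0.01] turn [-0.0003 -0.0009  0.002 ]
t 7.2333 shift cm [1.39 1.28 0.01] turn [-0.0003 -0.0009  0.002 ]
t 7.2333 shift cm [2.14 1.94 0.01] turn [-0.0003 -0.0009  0.002 ]
```

```bash
python3 -m handwheel '[0.2,0.17,0,0,0,0,0, 0.4,0.35,0,0,0,0,0, 0.6,0.53,0,0,0,0,0, 0.75,0.66,0,0,0,0,0, 0.75,0.66,0,0,0,0,0]'; python3 -m handwheel '[0.08,0.07,0,0,0,0,0, 0.15,0.13,0,0,0,0,0, 0.15,0.13,0,0,0,0,0]'; python3 -m handwheel '[0.08,0.07,0,0,0,0,0, 0.15,0.13,0,0,0,0,0, 0.15,0.13,0,0,0,0,0]'; python3 -c "
from k2 import *
print(tip(),manip.sense()['force'])"
```

```text
t: 7.65
tcp_pos: [0.5799, 0.1953, 0.1621]
tool_rot: [0.135, 0.693, -0.561, 0.433]
force: [0.7, -0.5, -0.2]
finger_gap: 0.091
t: 7.9
tcp_pos: [0.5799, 0.1953, 0.1601]
tool_rot: [0.135, 0.693, -0.561, 0.433]
force: [-0.2, 0.3, 0.2]
finger_gap: 0.092
t: 8.15
tcp_pos: [0.5798, 0.1953, 0.1579]
tool_rot: [0.135, 0.693, -0.561, 0.433]
force: [0.3, -0.5, -0.2]
finger_gap: 0.091
(array([0.51687104, 0.16314245, 0.02614063]), array([0.41080354, 0.20988173, 0.88723735])) [ 0.30653659 -0.51309798 -0.19121885]
```

```bash
for i in 1 ; do python3 -m handwheel '[0.08,0.07,0,0,0,0,0, 0.15,0.13,0,0,0,0,0, 0.15,0.13,0,0,0,0,0]'|egrep 'force|pos';done; python3 -m handwheel '[0.08,0.07,0,0,0,0,0, 0.15,0.13,0,0,0,0,0, 0.15,0.13,0,0,0,0,0]'|egrep 'force|pos'
```

```text
tcp_pos: [0.5798, 0.1953, 0.1559]
force: [0.6, -0.3, 0.2]
tcp_pos: [0.5798, 0.1952, 0.1539]
force: [0.5, 0.4, -1.2]
```

```bash
python3 -m handwheel '[0.08,0.07,0,0,0,0,0, 0.15,0.13,0,0,0,0,0, 0.15,0.13,0,0,0,0,0]'|egrep 'force|pos'
```

```text
tcp_pos: [0.5798, 0.1952, 0.1519]
force: [-0.6, -0.6, -0.2]
```

```bash
python3 -m handwheel '[0.08,0.07,0,0,0,0,0, 0.15,0.13,0,0,0,0,0, 0.15,0.13,0,0,0,0,0]'|egrep 'force|pos'
```

```text
tcp_pos: [0.5798, 0.1952, 0.1499]
force: [-0.1, -0.2, -0.2]
```

```bash
python3 -m handwheel '[0.04,0.035,0,0,0,0,0, 0.08,0.07,0,0,0,0,0, 0.12,0.1,0,0,0,0,0, 0.12,0.1,0,0,0,0,0]'|egrep 'force|pos'
```

```text
tcp_pos: [0.5798, 0.1952, 0.1485]
force: [0.3, 0.1, -0.5]
```

```bash
python3 -m handwheel '[0.04,0.035,0,0,0,0,0, 0.08,0.07,0,0,0,0,0, 0.08,0.07,0,0,0,0,0]'|egrep 'force|pos'; python3 -c "
from k2 import *
print(tip(),manip.sense()['force'],manip.sense()['ft_torque'])"
```

```text
tcp_pos: [0.5798, 0.1952, 0.1474]
force: [0.8, 0.6, -0.7]
(array([0.51686674, 0.16305078, 0.01566538]), array([0.41068952, 0.20982901, 0.8873026 ])) [ 0.75080389  0.5502157  -0.65610026] [-0.10063056  0.33185457  0.00082407]
```

```bash
python3 -m handwheel '[0.04,0.035,0,0,0,0,0, 0.08,0.07,0,0,0,0,0, 0.08,0.07,0,0,0,0,0]'|egrep 'force|pos'
```

```text
tcp_pos: [0.5798, 0.1952, 0.1463]
force: [0.1, -0.2, -1.1]
```

```bash
python3 -m handwheel '[0.04,0.035,0,0,0,0,0, 0.08,0.07,0,0,0,0,0, 0.08,0.07,0,0,0,0,0]'|egrep 'force|pos'
```

```text
tcp_pos: [0.5798, 0.1952, 0.1453]
force: [0.6, 0.2, -0.8]
```

```bash
python3 -m handwheel '[0.04,0.035,0,0,0,0,0, 0.08,0.07,0,0,0,0,0, 0.08,0.07,0,0,0,0,0]'|egrep 'force|pos'; python3 -c "
from k2 import *
print(tip(),manip.sense()['force'],manip.sense()['ft_torque'])"
```

```text
tcp_pos: [0.5798, 0.1952, 0.1443]
force: [-1.2, -0.7, -0.5]
(array([0.51681942, 0.16302579, 0.01248128]), array([0.41071881, 0.209825  , 0.88728999])) [-1.16107628 -0.68096078 -0.53995017] [-0.14067543  0.36689397  0.03138461]
```

```bash
python3 -m handwheel '[0,0,0,0,0,0,0, 0,0,0,0,0,0,0]'|egrep 'force|pos'; python3 - <<'E'
from k2 import *
from h import *
for n in("scene","top"):
    dd=manip.snapshot(n);np.savez(n+"3.npz",**dd)
    print(manip.sense()["force"],manip.sense()["ft_torque"])
    if n=="scene": cv2.imwrite("pics/p4.png",cv2.resize(dd["frame"][170:340,150:300,::-1],None,fx=5,fy=3.5,interpolation=cv2.INTER_CUBIC))
    else: cv2.imwrite("pics/p4t.png",cv2.resize(dd["frame"][170:300,150:270,::-1],None,fx=4,fy=4,interpolation=cv2.INTER_CUBIC))
E
```

```text
tcp_pos: [0.5798, 0.1951, 0.1443]
force: [-0.0, -0.3, -1.1]
[-0.39336089  0.49789405 -0.6276081 ] [-0.20246076  0.39311533 -0.00536968]
[ 0.1970544  -0.2648923  -0.33835119] [-0.12818966  0.36313587 -0.02850572]
```

View pics/p4.png

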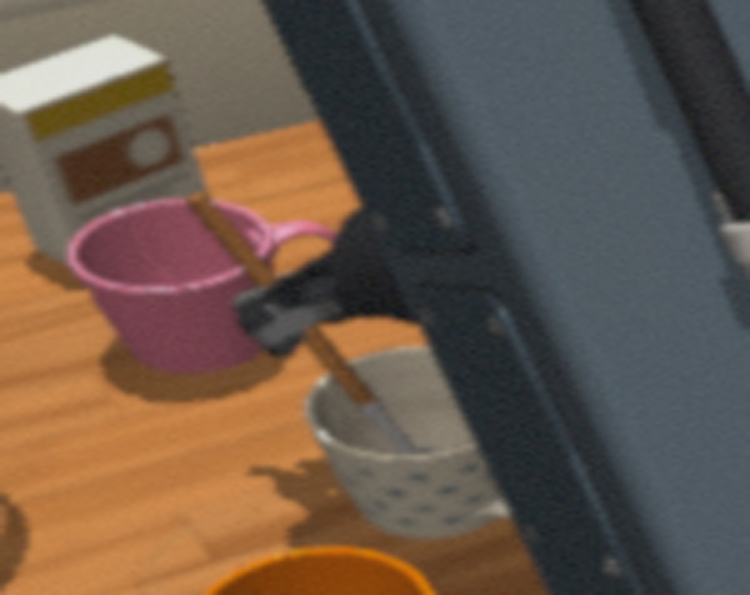

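View pics/p4t.png

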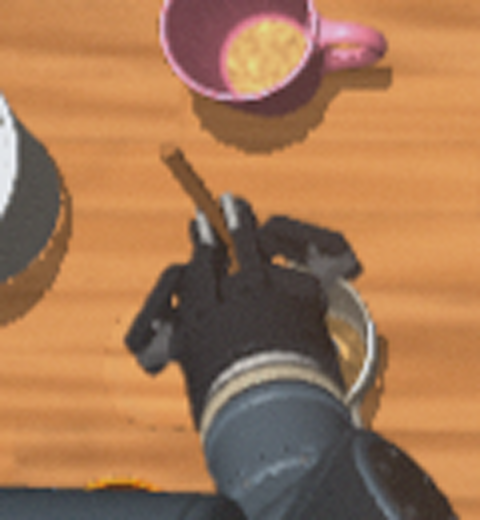

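The spoon is inside the mug, stem passing over the far rim at about (365,385) in the crop with a small gap. The force is noise only, so there's no contact yet. I'll keep lowering.

```bash
python3 -m handwheel '[0.04,0.035,0,0,0,0,0, 0.08,0.07,0,0,0,0,0, 0.08,0.07,0,0,0,0,0]'|egrep 'force|pos'
```

```text
tcp_pos: [0.5798, 0.1952, 0.1433]
force: [-0.0, -0.3, 1.8]
```

```bash
python3 -m handwheel '[0.04,0.035,0,0,0,0,0, 0.07,0.06,0,0,0,0,0, 0.07,0.06,0,0,0,0,0]'|egrep 'force|pos';  python3 -c "
from k2 import *
print(tip(),manip.sense()['force'],manip.sense()['ft_torque'])"
```

```text
tcp_pos: [0.5798, 0.1952, 0.1423]
force: [-0.3, -1.6, 0.8]
(array([0.51683623, 0.16300884, 0.0105213 ]), array([0.41065138, 0.20985583, 0.88731391])) [-0.30610501 -1.55650165  0.75895374] [-0.1687921   0.31296518 -0.0065734 ]
```

```bash
for i in 1 2 3 4; do python3 -m handwheel '[0,0,0,0,0,0,0]'|egrep 'force';done;python3 -m handwheel '[0.03,0.03,0,0,0,0,0, 0.05,0.045,0,0,0,0,0]'|egrep 'force|pos'; for i in 1 2 3 4; do python3 -m handwheel '[0,0,0,0,0,0,0]'|egrep 'force|pos';done
```

```text
force: [-0.2, -0.5, 0.5]
force: [0.1, -0.7, 0.5]
force: [-0.2, -0.8, 0.7]
force: [-0.3, -0.1, 1.3]
tcp_pos: [0.5801, 0.1953, 0.1419]
force: [-0.9, -0.8, 1.8]
tcp_pos: [0.5801, 0.1953, 0.1419]
force: [-0.2, -0.7, 1.9]
tcp_pos: [0.58, 0.1953, 0.1419]
force: [0.1, -0.8, 3.0]
tcp_pos: [0.58, 0.1953, 0.1419]
force: [0.6, 0.5, 3.1]
tcp_pos: [0.58, 0.1953, 0.1419]
force: [-0.5, 0.1, 3.5]
```

Contact felt: Fz rose from a baseline of about -0.5 to about +3 N, vertical only, at tip z ≈ 10 mm. That agrees with the pad depth seen by camera. Releasing gently.

```bash
python3 -m handwheel '[0,0,0,0,0,0,0.6, 0,0,0,0,0,0,0.9, 0,0,0,0,0,0,1.1, 0,0,0,0,0,0,1.3, 0,0,0,0,0,0,1.6, 0,0,0,0,0,0,2, 0,0,0,0,0,0,2.5, 0,0,0,0,0,0,3, 0,0,0,0,0,0,3.5, 0,0,0,0,0,0,3.5]' 
python3 - <<'E'
from k2 import *
from h import *
for n in("scene","top"):
    dd=manip.snapshot(n);np.savez(n+"4.npz",**dd)
    if n=="scene": cv2.imwrite("pics/p5.png",cv2.resize(dd["frame"][170:340,150:300,::-1],None,fx=5,fy=3.5,interpolation=cv2.INTER_CUBIC))
    else: cv2.imwrite("pics/p5t.png",cv2.resize(dd["frame"][170:300,150:270,::-1],None,fx=4,fy=4,interpolation=cv2.INTER_CUBIC))
E
```

```text
t: 12.92
tcp_pos: [0.5798, 0.1952, 0.1417]
tool_rot: [0.135, 0.693, -0.561, 0.433]
force: [0.2, -0.4, -0.5]
finger_gap: 0.408
```

View pics/p5.png

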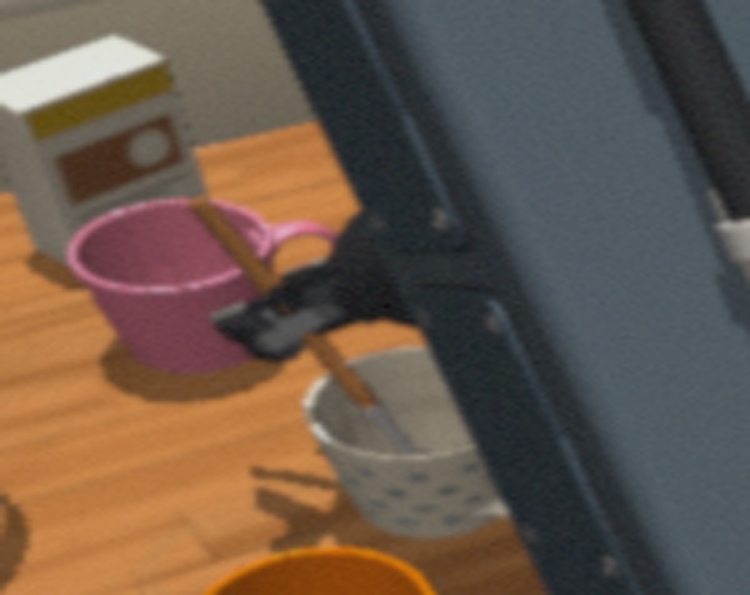

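View pics/p5t.png

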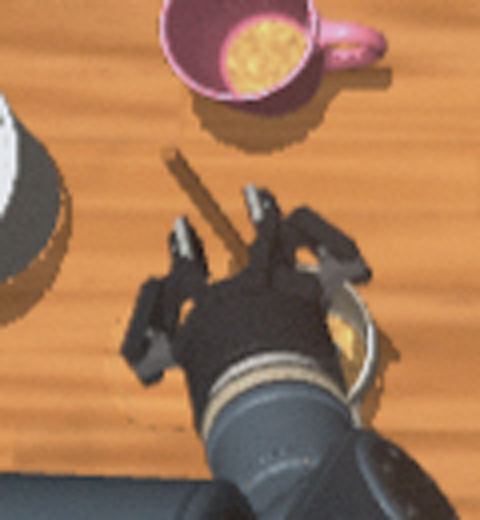

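```bash
python3 - <<'E'
from k2 import *
from h import *
t,d=tip();v=load("top4");w=load("scene4")
for s in (.08,.1,.15,.19,.223):print(s,v.px(t+s*d).round(1),w.px(t+s*d).round(1))
for n,roi in (("top3",0),("top4",0)):
    f=load(n).f;hsv=cv2.cvtColor(f,cv2.COLOR_RGB2HSV)
    print(n)
    im=cv2.cvtColor(f,cv2.COLOR_RGB2GRAY)
    P=load(n).cloud()
    for r in range(207,240,3):
        k=[u for u in range(185,225) if .12<P[r,u,2]<.25 and hsv[r,u,1]>90 and f[r,u,0]>70]
        if k: print(r,np.mean(k),len(k),P[r,k].mean(0).round(3))
E
```

```text
0.08 [217.8 244.6] [221.9 281.3]
0.1 [214.4 239.9] [217.5 274. ]
0.15 [205.4 227.6] [206.3 254.9]
0.19 [197.7 217.1] [197.  239.1]
0.223 [190.9 207.8] [189.1 225.7]
top3
207 192.0 5 [0.61  0.208 0.208]
210 193.5 6 [0.605 0.205 0.204]
213 195.5 6 [0.6   0.203 0.195]
216 197.5 6 [0.596 0.201 0.187]
219 199.5 6 [0.591 0.199 0.176]
222 202.5 6 [0.587 0.195 0.166]
225 204.5 6 [0.581 0.193 0.159]
228 203.0 4 [0.577 0.198 0.149]
231 204.33333333333334 3 [0.568 0.193 0.158]
234 217.2 5 [0.562 0.165 0.157]
237 191.0 1 [0.553 0.217 0.173]
top4
207 192.0 3 [0.611 0.208 0.205]
210 192.5 6 [0.604 0.207 0.205]
213 195.5 6 [0.6   0.203 0.195]
216 197.5 6 [0.596 0.201 0.186]
219 199.5 6 [0.591 0.199 0.178]
222 204.57142857142858 7 [0.586 0.19  0.168]
225 204.0 5 [0.582 0.194 0.158]
228 207.33333333333334 6 [0.576 0.188 0.152]
231 206.11111111111111 9 [0.571 0.193 0.141]
234 212.2 5 [0.566 0.181 0.134]
237 192.0 1 [0.553 0.215 0.17 ]
```

The spoon moved under 1 mm on release, both against the camera line before and the model, and the fingers are clear. Backing off along the tool axis, then up.

```bash
python3 -m handwheel '[0,-0.4,0,0,0,0,3.5, 0,-1,0,0,0,0,3.5, 0,-1.8,0,0,0,0,3.5, 0,-2.7,0,0,0,0,3.5, 0,-3.7,0,0,0,0,3.5, 0,-4.7,0,0,0,0,3.5, 0,-5.6,0,0,0,0,3.5, 0,-6.3,0,0,0,0,3.5, 0,-6.5,0,0,0,0,3.5]'
python3 -c "
from k2 import *
s=manip.sense();print(s['q']);r=R.from_quat(s['tool_rot']);print(r.inv().apply([0,0,1]),r.apply([0,1,0]))"
```

```text
t: 13.77
tcp_pos: [0.5352, 0.173, 0.1856]
tool_rot: [0.135, 0.693, -0.561, 0.433]
force: [0.1, -0.1, -0.4]
finger_gap: 0.41
[-0.09194303  0.54556225  2.23114592  2.31225471  0.56479304 -1.21759888]
[-0.75117227 -0.66009665  0.00355413] [ 0.67265037  0.33438585 -0.66009665]
```

```bash
python3 -m handwheel '[-0.8,-0.7,0,0,0,0,3.5, -2.2,-1.9,0,0,0,0,3.5, -4,-3.5,0,0,0,0,3.5, -6,-5.3,0.5,0,0,0,3.5, -8,-7,1.5,0,0,0,3.5, -9.5,-8.4,3.5,0,0,0,3.5, -10.5,-9.2,6.5,0,0,0,3.5, -10.5,-9.2,9.5,0,0,0,3.5, -10.5,-9.2,12.5,0,0,0,3.5, -10.5,-9.2,15.5,0,0,0,3.5]'
python3 -m handwheel '[0,0,3,0,0,0,3.5, 0,0,6,0,0,0,3.5, 0,0,9,0,0,0,3.5, 0,0,12,0,0,0,3.5, 0,0,14,0,0,0,3.5, 0,0,15,0,0,0,3.5, 0,0,15,0,0,0,3.5]'
python3 - <<'E'
from k2 import *
from h import *
for n in("scene","top"):
    dd=manip.snapshot(n);np.savez(n+"5.npz",**dd)
    cv2.imwrite(f"pics/p6{n}.png",dd["frame"][:,:,::-1])
    if n=="scene": cv2.imwrite("pics/p6c.png",cv2.resize(dd["frame"][170:340,150:300,::-1],None,fx=5,fy=3.5,interpolation=cv2.INTER_CUBIC))
E
```

```text
t: 14.6
tcp_pos: [0.6061, 0.0338, 0.3259]
tool_rot: [0.135, 0.692, -0.561, 0.433]
force: [0.5, -1.2, -0.7]
finger_gap: 0.411
t: 15.18
tcp_pos: [0.6737, -0.101, 0.325]
tool_rot: [0.136, 0.693, -0.561, 0.432]
force: [0.2, -0.3, -0.5]
finger_gap: 0.41
```

View pics/p6scene.png

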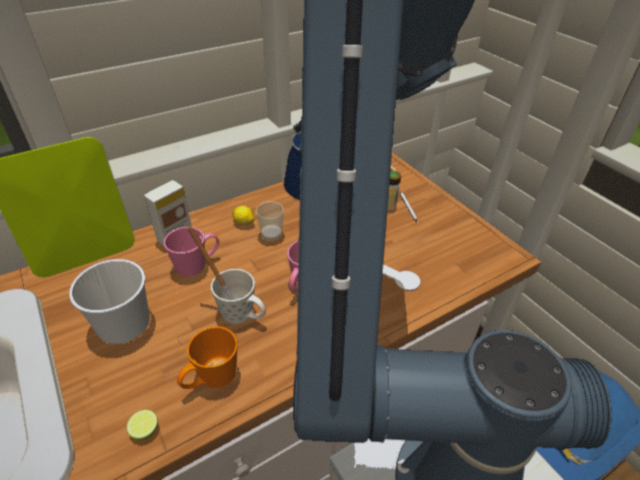

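View pics/p6top.png

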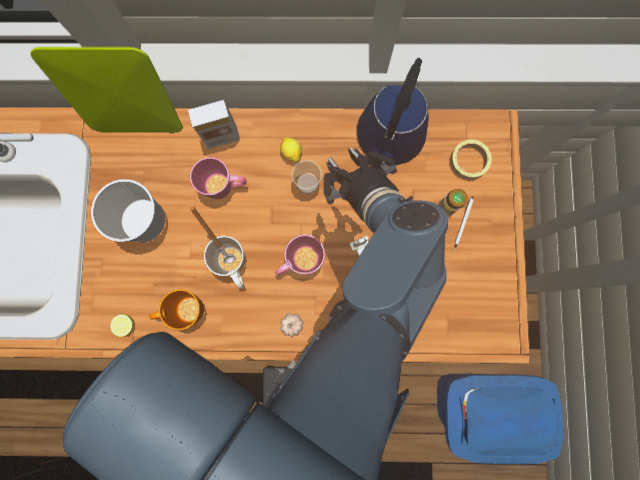

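View pics/p6c.png

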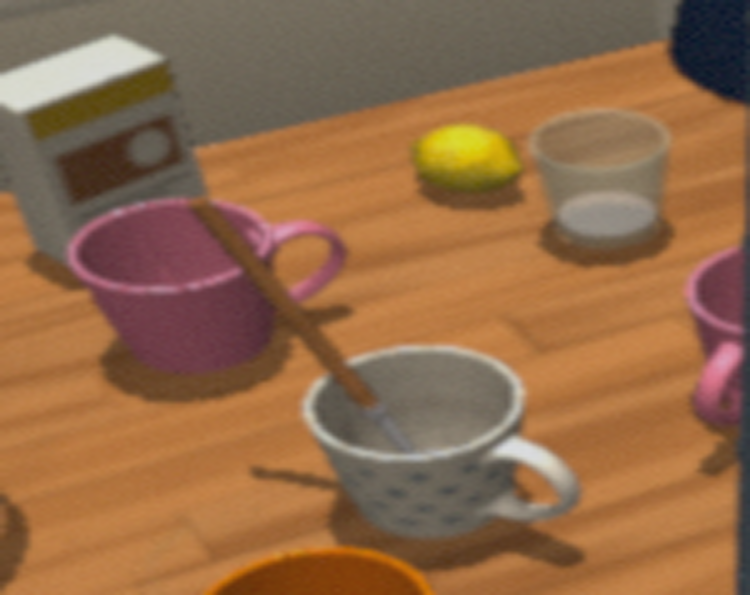

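The spoon stands in the dotted mug. In the top view the bowl is at (228,259) and the end at (194,210), opposite the handle at (239,285). Final numeric check of mug movement and lean direction.

```bash
python3 - <<'E'
from h import *
for n in("top0","top5"):
    t=load(n);P=t.cloud();Q=P[225:300,190:262].reshape(-1,3);z=Q[:,2];A=Q[(z>.088)&(z<.1)];c=np.array([.523,.164])
    for _ in range(20):
        k=np.hypot(*(A[:,:2]-c).T);B=A[(k>.038)&(k<.049)];sol=np.linalg.lstsq(np.c_[2*B[:,:2],np.ones(len(B))],(B[:,:2]**2).sum(1),rcond=None)[0];c=sol[:2]
    rr=np.hypot(*(Q[:,:2]-c).T);h=Q[(rr>.05)&(rr<.085)&(z>.03)&(z<.09)&(Q[:,0]<c[0])];d=np.median(h[:,:2],0)-c
    print(n,c,"handle",np.degrees(np.arctan2(d[1],d[0])),"zrim",np.median(B[:,2]))
H=t.f;P=t.cloud();S=P[205:250,185:235].reshape(-1,3);S=S[(S[:,2]>.11)&(S[:,2]<.24)];m=S.mean(0);d=np.linalg.svd(S-m)[2][0];d*=np.sign(d[2])
at=m+d*(.093-m[2])/d[2];print("stem d",d,"lean",np.degrees(np.arccos(d[2])),"yaw",np.degrees(np.arctan2(d[1],d[0])),"at rim: off",at[:2]-c,np.hypot(*(at[:2]-c)),"az",np.degrees(np.arctan2(*(at[:2]-c)[::-1])))
a=load("top0");b=load("top5");d=cv2.absdiff(a.f,b.f).max(2);d=cv2.medianBlur(d,5)
n,_,st,_=cv2.connectedComponentsWithStats((d>40).astype(np.uint8));print([tuple(s) for s in st[1:] if s[4]>15])
E
```

```text
top0 [0.52291992 0.16397217] handle -152.21692456943958 zrim 0.09156210661353739
top5 [0.5229018 0.1640714] handle -152.2027933156952 zrim 0.09135159736979197
stem d [0.41399013 0.21321644 0.88495814] lean 27.753629051364015 yaw 27.24972818173094 at rim: off [0.02909495 0.01523334] 0.03284159652628642 az 27.635349719890048
[(np.int32(291), np.int32(148), np.int32(349), np.int32(332), np.int32(36407)), (np.int32(192), np.int32(209), np.int32(24), np.int32(32), np.int32(185)), (np.int32(222), np.int32(250), np.int32(13), np.int32(13), np.int32(110)), (np.int32(64), np.int32(332), np.int32(191), np.int32(148), np.int32(20562)), (np.int32(245), np.int32(356), np.int32(5), np.int32(4), np.int32(17)), (np.int32(266), np.int32(382), np.int32(9), np.int32(5), np.int32(33)), (np.int32(254), np.int32(394), np.int32(9), np.int32(10), np.int32(62)), (np.int32(253), np.int32(417), np.int32(5), np.int32(8), np.int32(29)), (np.int32(284), np.int32(432), np.int32(12), np.int32(14), np.int32(81)), (np.int32(325), np.int32(450), np.int32(48), np.int32(24), np.int32(406))]
```

```bash
python3 -c "
from station import manip
s=manip.sense();print(s['t'],s['force'],abs(s['qd']).max());print(manip.sign_off())"
```

```text
15.2833 [0.42875045 0.26029353 0.8529615 ] 0.022057240933312947
the job is handed in; nothing more can be done
None
```

The spoon now stands bowl down in the dotted mug, leaning on the side of the rim opposite the handle. I handed the job in at 15.3 s.

- **Placing:** I took the spoon off its rest by the stem and lowered it in small steps. I felt the bowl meet the cork at about 3 N, with the tip about 10 mm up, matching the pad depth seen by camera. Only then did I let go, and the spoon moved less than 1 mm.
- **Last checks:** The mug moved about 0.1 mm and its handle direction is unchanged. The spoon leans about 28° towards azimuth 27°, and the handle points to -152°, so they are opposite. Outside the arm's own area, the before/after top view differs only where the spoon now stands. The arm was clear of the mug and spoon, with no contact force.
- **What disagreed or stayed open:**
  - The gripper read about 8 mm on the 10 mm stem, but the hold was steady.
  - The final depth fit put the stem's axis about 33 mm from the mug's centre at rim height, where touching the rim would be about 36 mm. I attribute the gap to the depth reading the stem's near surface. I did not confirm rim contact separately, but the spoon stayed still unheld for about 2 s.
  - The arm hid part of the right-hand side in the last pictures, so I could not compare everything there.

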